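Stir the ball bath, then draw the probe and hold it

ROBOT

A 6-joint arm with a two-finger parallel gripper is mounted at the origin on the work surface. World frame = base frame: x ahead of the robot, y to its left, z up, the work surface at z = 0. Lengths are in m, angles in rad, forces in N, time in s.
With the tool pointing down it reaches from about 0.325 to 0.9 m from the base axis. Payload 6.1 kg.
Tool frame: the origin (TCP) lies midway between the tips of the shut fingers; the grasp point (between the pads) lies 19 mm behind it; z points along the fingers, y is the line along which they close (so a half turn about z gives the same grasp; the last joint's range is limited). The gripper opens to 85 mm and grips with 20 to 120 N. Pads are 22 mm wide; open, the fingers measure 114 mm over their backs; the gripper's body (76 mm by 85 mm) begins 54 mm behind the grasp point. The pads swing forward as they close: fully open they stand 13 mm farther back than shut.
Start: joints at [-1.266, 0.22, 1.526, -0, 1.395, -0.126], TCP at [0.261, -0.568, 0.205] pointing down, gripper open.
Joint ranges: [-2.98, 2.98], [-0.91, 2.08], [0.09, 2.57], [-1.24, 4.39], [0.2, 2.65], [-2.68, 2.68]. Speed limits (rad/s): [2.57, 2.57, 3.01, 3.14, 3.14, 3.14].

INTERFACE

Orientations are given as [roll, pitch, yaw] about the fixed x, y, z axes, in that order (R = Rz(yaw) Ry(pitch) Rx(roll)).
In Python, from plant import movep, move_l, set_joints, gripper_to, hold, inverse_kinematics, observe, get_image, get_calibration, Unreachable, job_done gives the robot as it stands. Calls block until the motion is done:
- movep(position, orientation): joint-space move of the TCP to a pose.
- move_l(position, feed=0.15, rotation=None, max_force=None): straight line of the TCP; rotation=None keeps the orientation; feed is the mean speed in m/s. With max_force (N) it stops when the force on the tool has changed by that much, and returns True; else False.
- set_joints(angles): joint-space move.
- gripper_to(opening, f_grip=None): finger opening in m; f_grip is the grip in N (None keeps the last); returns when the fingers have stopped.
- hold(seconds).
- inverse_kinematics(position, orientation): joint angles nearest the present ones, or None.
- observe(): the state.
- get_image(name): name is "scene" or "top" or "wrist"; returns (picture, depth): 400x640x3 uint8, red, green, blue; 400x640 float32, m along the optical axis (not along the pixel's ray), 0 where there is no reading.
- get_calibration(name): a dict with "intrinsics" (3x3 intrinsics, pixels), "dist_coeffs" ([k1, k2, p1, p2, k3] as OpenCV has them; the pictures are not rectified), "world_from_camera" (4x4, takes a point from camera to world coordinates). Camera axes: x right, y down, z forward; pixel columns grow to the right and rows downward; lengths in m; the calibration is good to about 2 mm. A picture is of the moment at which its call begins: read the wrist's pose just before it. get_calibration takes no time and is no camera call; for the wrist camera it gives the pose at the moment of the call.
A pose or a line that the arm cannot do raises Unreachable and nothing moves.
- job_done(): hands the job in; it is judged then, once.
The state is a dict: "time_s": time; "q": joint angles; "joint_velocities": joint speeds; "joint_torque": joint torques, N m; "eef_pos": TCP position; "tcp_rot": TCP orientation; "ft_force": force on the tool from outside, world axes, zero at the start; "torque": the same for the moment, N m; "opening": finger opening in m; "grasp_force": force on a finger pad.
Only numpy, scipy, OpenCV 4.12 (cv2) and the standard library are available. Lean on these libraries where they do the work, as an engineer would, in place of code of your own. Each camera call takes 0.05 s, during which the arm holds its last target. There are 200 camera calls.

TASK

Even out the warm ball bath and set the probe for a reading: take the stirring rod from the rack and stir the ceramic balls right round the pot, a few rounds, until most balls in every part of it lie about a ball's width or more from where they were, then stand the rod back in its hole in the rack and let go of it. After that draw the probe straight up in its well, without forcing it sideways, until the underside of its head is 40 mm above the well block, and finish holding it still at that height, its stem still in the bore. Touch the balls with the rod only, keep them in the pot, and leave the other things on the table where they are.

Things in the scene. Friction and masses are not known exactly. Their poses are not given: they have to be found in the camera images.
- bath: Warming unit, fixed. A white base plate 150 (x) x 165 (y) x 30 high carries a round steel pot; beside it stands a square aluminium well block, 40 x 40, 110 high. Origin on the table; +y points from the well block (axis at y = -70) to the pot (axis at y = +45), z up. Place, yaw and side of the table vary (sizes in mm).
- pot (a point): Centre of the pot's flat inner floor, 35 above the table. The pot is 100 across inside, walls 4 thick, rim 95 above the table (60 above this floor), open above (sizes in mm).
- well (a point): Centre of the mouth of the well, on the top face of the well block, 110 above the table. Upright blind round bore, 13.4 wide and 95 deep (sizes in mm).
- probe: Steel probe in the well: round stem 12 wide, 90 long; above it a round aluminium head 22 wide, 44 tall, of which the lowest 3 are a flange 26 wide. About 110 g. Origin: centre of the head's underside, which at the start rests on the well block (at the mouth of the well); z up, the stem runs to z = -90. Only its weight and rubbing in the bore resist the pull (sizes in mm).
- rack: Grey plastic rack, fixed, 60 (x) x 150 (y) x 60 high; origin under its centre, on the table. Besides the rod it carries two short capped tubes, fixed, 21 wide, at y = +12 and +52 of the rack, tops 96 above the table (sizes in mm).
- rod_hole (a point): Centre of the mouth of the rod's hole in the rack, 60 above the table, 45 from the rack's centre on its -y side. Round, 27 wide, 50 deep (its floor is 10 above the table), upright (sizes in mm).
- rod: Stirring rod standing upright in the rack: steel stem of 12 diameter with a thickened foot (22 diameter, lowest 20), and at its top a round grey handle of 22 diameter, from 135 to 180 above the foot. 180 long in all, about 90 g. Origin: centre of the foot; z runs up to the handle (sizes in mm).
- ball0: Loose ceramic ball in the pot, 22 diameter, about 22 g; nine alike lie in one layer, at the start in a ring about 36 from the pot's axis with the middle free. Ball 0 starts in the first third of the ring, counted anticlockwise from above. Origin at its centre (sizes in mm).
- ball1: Loose ceramic ball in the pot, 22 diameter, about 22 g; nine alike lie in one layer, at the start in a ring about 36 from the pot's axis with the middle free. Ball 1 starts in the first third of the ring, counted anticlockwise from above. Origin at its centre (sizes in mm).
- ball2: Loose ceramic ball in the pot, 22 diameter, about 22 g; nine alike lie in one layer, at the start in a ring about 36 from the pot's axis with the middle free. Ball 2 starts in the first third of the ring, counted anticlockwise from above. Origin at its centre (sizes in mm).
- ball3: Loose ceramic ball in the pot, 22 diameter, about 22 g; nine alike lie in one layer, at the start in a ring about 36 from the pot's axis with the middle free. Ball 3 starts in the second third of the ring, counted anticlockwise from above. Origin at its centre (sizes in mm).
- ball4: Loose ceramic ball in the pot, 22 diameter, about 22 g; nine alike lie in one layer, at the start in a ring about 36 from the pot's axis with the middle free. Ball 4 starts in the second third of the ring, counted anticlockwise from above. Origin at its centre (sizes in mm).
- ball5: Loose ceramic ball in the pot, 22 diameter, about 22 g; nine alike lie in one layer, at the start in a ring about 36 from the pot's axis with the middle free. Ball 5 starts in the second third of the ring, counted anticlockwise from above. Origin at its centre (sizes in mm).
- ball6: Loose ceramic ball in the pot, 22 diameter, about 22 g; nine alike lie in one layer, at the start in a ring about 36 from the pot's axis with the middle free. Ball 6 starts in the last third of the ring, counted anticlockwise from above. Origin at its centre (sizes in mm).
- ball7: Loose ceramic ball in the pot, 22 diameter, about 22 g; nine alike lie in one layer, at the start in a ring about 36 from the pot's axis with the middle free. Ball 7 starts in the last third of the ring, counted anticlockwise from above. Origin at its centre (sizes in mm).
- ball8: Loose ceramic ball in the pot, 22 diameter, about 22 g; nine alike lie in one layer, at the start in a ring about 36 from the pot's axis with the middle free. Ball 8 starts in the last third of the ring, counted anticlockwise from above. Origin at its centre (sizes in mm).
- cartridge: Bystander: flat black cartridge, 45 x 70 x 14, loose on the table beside the rack; origin at its underside (sizes in mm).
- dish: Bystander: small glass dish, 70 wide, 18 high, loose on the table beside the warming unit; origin at its underside (sizes in mm).
- bottle: Bystander: closed amber bottle, 60 wide, 130 high, loose on the table to the left; origin at its underside (sizes in mm).
There are look-alikes about, which are no part of the job. Leave any pink look-alike of the rod alone.

How it is judged:
On the way, in this order (a step that is already met when the one before it is completed fails the run):
1. With the rod's foot in the pot, at least two of the three balls of every third of the ring are more than 15 mm from where they lay (horizontal distance between rod and pot below 0.05 m and z of rod in the frame of bath below 0.06 m and contact force between the fingers and rod above 0.5 N and (distance of each of ball0, ball1 from where it was at the start of the episode above 0.015 m or distance of each of ball0, ball2 from where it was at the start of the episode above 0.015 m or distance of each of ball1, ball2 from where it was at the start of the episode above 0.015 m) and (distance of each of ball3, ball4 from where it was at the start of the episode above 0.015 m or distance of each of ball3, ball5 from where it was at the start of the episode above 0.015 m or distance of each of ball4, ball5 from where it was at the start of the episode above 0.015 m) and (distance of each of ball6, ball7 from where it was at the start of the episode above 0.015 m or distance of each of ball6, ball8 from where it was at the start of the episode above 0.015 m or distance of each of ball7, ball8 from where it was at the start of the episode above 0.015 m)), for 0.05 s.
2. The rod stands in its hole in the rack again, let go (horizontal distance between rod and rod_hole below 0.01 m and z of rod in the frame of rack below 0.02 m and angle between rod's own z axis and vertical below 0.2 rad and contact force between the fingers and rod below 0.1 N), for 0.2 s.
3. The probe, in the fingers, is raised by 33 to 47 mm and still (z of probe in the frame of bath between 0.143 and 0.157 m and contact force between the fingers and probe above 1 N and linear speed of probe below 0.02 m/s), for 0.3 s.
At the end, for the whole second after the job is handed in: The fingers hold the probe still (under 10 mm/s), raised 40 mm +- 7 mm above its seat, in line with the well (flange centre within 6 mm of the well axis, within 4 degrees); the rod stands in its hole in the rack, untouched; all nine balls are in the pot (z of probe in the frame of bath between 0.143 and 0.157 m and horizontal distance between probe and well below 0.006 m and angle between the z axis of probe and the z axis of bath, either way round below 0.07 rad and contact force between the fingers and probe above 1 N and linear speed of probe below 0.01 m/s and horizontal distance between rod and rod_hole below 0.01 m and z of rod in the frame of rack below 0.02 m and angle between rod's own z axis and vertical below 0.2 rad and contact force between the arm and rod below 0.1 N and horizontal distance between each of ball0, ball1, ball2, ball3, ball4, ball5, ball6, ball7, ball8 and pot below 0.05 m and z of each of ball0, ball1, ball2, ball3, ball4, ball5, ball6, ball7, ball8 in the frame of bath below 0.095 m); the arm keeps its last pose, push and grip.
It fails at once if The probe is raised more than 8 mm while the rod is not in its hole (z of probe in the frame of bath above 0.118 m and not (horizontal distance between rod and rod_hole below 0.01 m and z of rod in the frame of rack below 0.02 m and angle between rod's own z axis and vertical below 0.2 rad)).
It fails at once if The probe is drawn more than 70 mm (nearly out of its well) (z of probe in the frame of bath above 0.18 m).
It fails at once if The probe is forced against the well with more than 60 N (contact force between probe and bath above 60 N).
It fails at once if The robot touches a ball (contact force between any of the arm, the fingers and ball0 above 0.5 N or contact force between any of the arm, the fingers and ball1 above 0.5 N or contact force between any of the arm, the fingers and ball2 above 0.5 N or contact force between any of the arm, the fingers and ball3 above 0.5 N or contact force between any of the arm, the fingers and ball4 above 0.5 N or contact force between any of the arm, the fingers and ball5 above 0.5 N or contact force between any of the arm, the fingers and ball6 above 0.5 N or contact force between any of the arm, the fingers and ball7 above 0.5 N or contact force between any of the arm, the fingers and ball8 above 0.5 N).
It fails at once if A bystander is shifted by more than 30 mm (distance of any of cartridge, dish, bottle from where it was at the start of the episode above 0.03 m).
It also fails if it takes over 72 s, if anything falls off the work surface, if the arm or the gripper's body presses on something with over 40 N, if the wrist force passes 120 N, or if a joint passes its speed limit or range.

## Working session

There is one attempt and no reset: what is moved stays moved. The work goes in short steps, each a Python script; the robot and the scene stay as the last script left them, time stands still between calls to the robot, and variables do not carry over. Pictures are saved under pics/ and viewed, at most 10 in all, crops included, and the job is handed in when it is done.

```bash
ls; mkdir -p pics; cat > h.py <<'E'
from plant import *
import numpy as np, cv2
def rays(cal,px):
    K=np.array(cal["intrinsics"]);d=np.array(cal["dist_coeffs"]);T=np.array(cal["world_from_camera"])
    n=cv2.undistortPoints(np.array(px,float).reshape(-1,1,2),K,d).reshape(-1,2)
    r=np.c_[n,np.ones(len(n))]@T[:3,:3].T
    return T[:3,3],r
def on_plane(cal,px,z):
    o,r=rays(cal,px); return o+r*((z-o[2])/r[:,2])[:,None]
def cloud(cal,depth):
    v,u=np.mgrid[0:400,0:640]
    o,r=rays(cal,np.c_[u.ravel(),v.ravel()])
    P=o+r*depth.ravel()[:,None]
    P[depth.ravel()==0]=np.nan
    return P.reshape(400,640,3)
E
python3 - <<'E'
from h import *
print(observe()["time_s"])
for n in("top","scene"):
    p,d=get_image(n);c=get_calibration(n);np.savez(n,p=p,d=d,**{k:np.array(v) for k,v in c.items()})
    cv2.imwrite(f"pics/{n}.png",p[:,:,::-1]);print(n,np.round(c["world_from_camera"],3).tolist(),(d>0).mean())
E
```

```text
pics
0.0
top [[0.024, -0.997, 0.07, 0.531], [-0.999, -0.021, 0.032, 0.045], [-0.03, -0.071, -0.997, 0.911], [0.0, 0.0, 0.0, 1.0]] 0.9962265625
scene [[-0.867, 0.278, -0.414, 0.986], [0.498, 0.465, -0.732, 0.722], [-0.011, -0.841, -0.541, 0.589], [0.0, 0.0, 0.0, 1.0]] 0.99582421875
```

View pics/top.png

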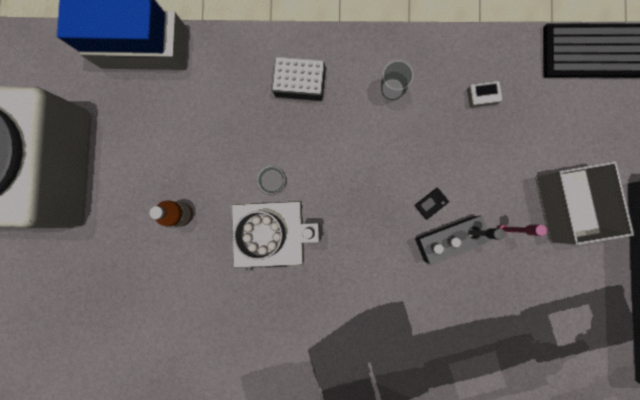

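View pics/scene.png

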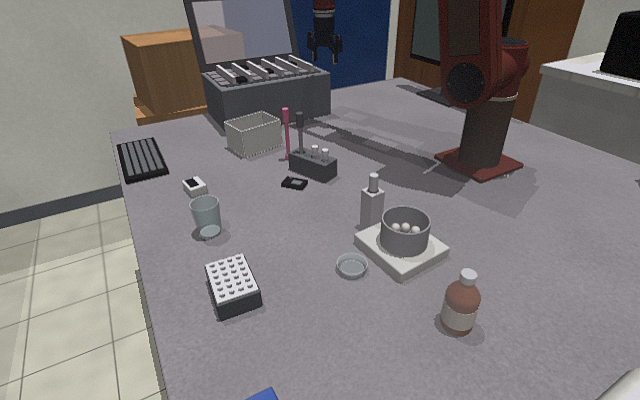

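The top view shows the pot at about (261,235), the probe head at (308,233), the tube caps at (438,249) and (455,242), the rod handle near (498,233) and the pink look-alike at (541,230). The scene view agrees with it. Next I measure with depth and rays.

```bash
python3 - <<'E'
from h import *
C={};Pc={}
for n in("top","scene"):
    z=np.load(n+".npz");C[n]=z;Pc[n]=cloud(z,z["d"])
P=Pc["top"];I=z=C["top"]["p"].astype(int)
def box(a,b,c,d):
    m=np.zeros((400,640),bool);m[b:d,a:c]=1;return m
def rep(name,m):
    q=P[m];print(name,m.sum(),np.round(np.nanmedian(q,0),4),"bbox mid",np.round((np.nanmin(q,0)+np.nanmax(q,0))/2,4),"ext",np.round(np.nanmax(q,0)-np.nanmin(q,0),4))
Z=P[:,:,2]
rep("rim",box(225,200,300,270)&(abs(Z-.095)<.006))
v,u=np.nonzero(box(225,200,300,270)&(abs(Z-.095)<.006));h=cv2.convexHull(np.c_[u,v].astype(np.int32));e=cv2.fitEllipse(h);print(e,on_plane(C["top"],[e[0]],.095))
rep("head",box(295,220,325,245)&(Z>.14))
rep("block",box(295,220,325,245)&(abs(Z-.11)<.008))
rep("tube1",box(425,240,446,258)&(abs(Z-.096)<.01))
rep("tube2",box(447,234,465,250)&(abs(Z-.096)<.01))
rep("rodtop",box(465,220,520,245)&(Z>.175))
rep("pink",box(495,215,560,245)&(I[:,:,0]-I[:,:,1]>50)&(Z>.15))
rep("base",box(225,195,310,275)&(abs(Z-.03)<.007))
for nm,m in(("base",box(225,195,310,275)&(abs(Z-.03)<.007)),("rack",box(405,205,500,275)&(abs(Z-.06)<.008))):
    q=P[m][:,:2].astype(np.float32)*1000;print(nm,m.sum(),cv2.minAreaRect(q))
P=Pc["scene"];Z=P[:,:,2]
rep("s rodtop",box(292,105,308,160)&(Z>.175));rep("s head",box(365,170,382,195)&(Z>.14))
rep("s rodhandle",box(292,105,308,160)&(Z>.145))
rep("s pink",box(280,105,292,165)&(Z>.15))
E
```

```text
rim 303 [0.5036 0.2266 0.0945] bbox mid [0.5047 0.2231 0.0941] ext [0.1058 0.1051 0.01  ]
((257.5594787597656, 234.9621124267578), (48.2363395690918, 48.94386291503906), 38.703521728515625) [[0.50456246 0.22289637 0.095     ]]
head 92 [0.5129 0.1088 0.1537] bbox mid [0.5129 0.109  0.1503] ext [0.0205 0.0206 0.0113]
block 244 [0.5123 0.1058 0.1098] bbox mid [0.513  0.1084 0.1092] ext [0.0417 0.04   0.0133]
tube1 81 [ 0.4857 -0.1708  0.0954] bbox mid [ 0.4852 -0.1709  0.0928] ext [0.0196 0.0186 0.0114]
tube2 82 [ 0.5002 -0.2074  0.0952] bbox mid [ 0.5009 -0.2084  0.0926] ext [0.0194 0.0197 0.0124]
rodtop 128 [ 0.5226 -0.2599  0.1883] bbox mid [ 0.5219 -0.2619  0.1835] ext [0.0212 0.0217 0.016 ]
pink 77 [ 0.5307 -0.3443  0.1795] bbox mid [ 0.5315 -0.344   0.1788] ext [0.0174 0.0191 0.0054]
base 2906 [0.5065 0.2024 0.0301] bbox mid [0.5022 0.2158 0.03  ] ext [0.1622 0.1725 0.014 ]
base 2906 ((502.403076171875, 216.04208374023438), (155.80596923828125, 165.5770721435547), 4.1419291496276855)
rack 1466 ((504.97320556640625, -219.95399475097656), (60.401512145996094, 151.1526641845703), 22.370609283447266)
s rodtop 42 [ 0.5236 -0.2554  0.1854] bbox mid [ 0.5228 -0.2595  0.1825] ext [0.0201 0.0207 0.0147]
s head 76 [0.516  0.1145 0.1504] bbox mid [0.5135 0.1101 0.1475] ext [0.0207 0.0215 0.0134]
s rodhandle 112 [ 0.5253 -0.2542  0.1692] bbox mid [ 0.5223 -0.2587  0.1677] ext [0.0211 0.0222 0.0444]
s pink 71 [ 0.5349 -0.3369  0.1658] bbox mid [ 0.532  -0.3404  0.1651] ext [0.0197 0.0196 0.0299]
```

```bash
python3 - <<'E'
from h import *
yaw=np.radians(-67.6)
for y in(yaw,yaw+np.pi):
    for p in([.5225,-.2605,.3],[.5045,.223,.3],[.513,.109,.15]):
        print(np.round(y,3),p,inverse_kinematics(p,[np.pi,0,y]))
print(observe()["tcp_rot"])
E
```

```text
-1.18 [0.5225, -0.2605, 0.3] [-5.97535093e-01  7.72281326e-02  1.50996518e+00 -4.44089210e-16
  1.55439934e+00  2.15310381e+00]
-1.18 [0.5045, 0.223, 0.3] None
-1.18 [0.513, 0.109, 0.15] None
1.962 [0.5225, -0.2605, 0.3] [-0.59753509  0.07722813  1.50996518  0.          1.55439934 -0.98848885]
1.962 [0.5045, 0.223, 0.3] [ 0.27321509 -0.00162565  1.59106202  0.          1.55215629 -0.11773866]
1.962 [0.513, 0.109, 0.15] [ 0.05892459  0.02672965  1.84512436  0.          1.26973865 -0.33202916]
[-3.13982555e+00 -2.06910629e-04  4.30813340e-01]
```

```bash
python3 - <<'E'
from h import *
R=[np.pi,0,np.radians(112.4)]
movep([.5225,-.2605,.30],R)
print(observe()["time_s"])
p,d=get_image("wrist");c=get_calibration("wrist");cv2.imwrite("pics/w1.png",p[:,:,::-1]);np.savez("w1",p=p,d=d,**c)
P=cloud(c,d);m=(P[:,:,2]>.18)&(P[:,:,2]<.2)&(np.hypot(P[:,:,0]-.5225,P[:,:,1]+.2605)<.04)
q=P[m];print(m.sum(),np.median(q,0) if len(q) else 0,(q.min(0)+q.max(0))/2 if len(q) else 0)
print(np.round(c["world_from_camera"],3).tolist())
E
```

```text
1.6333
444 [ 0.52169433 -0.26237325  0.19006703] [ 0.52218059 -0.26345352  0.18605961]
[[0.925, 0.363, 0.109, 0.494], [0.379, -0.886, -0.267, -0.194], [-0.0, 0.288, -0.958, 0.469], [0.0, 0.0, 0.0, 1.0]]
```

View pics/w1.png

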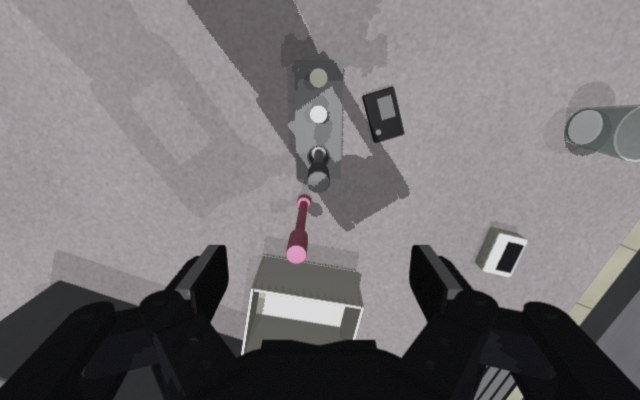

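The wrist view shows the rod handle at about (319,180), centred between the fingers and dark grey. The pink look-alike, with its top at (296,255), stands clear beyond it. I'll grasp now.

```bash
python3 - <<'E'
from h import *
x,y=.522,-.2615
move_l([x,y,.149],feed=.12)
gripper_to(.015,f_grip=110)
o=observe();print(o["time_s"],o["opening"],o["grasp_force"],o["ft_force"],o["eef_pos"])
f0=np.array(o["ft_force"])
move_l([x,y,.169],feed=.08)
o=observe();print(o["opening"],o["grasp_force"],o["ft_force"]-f0)
move_l([x,y,.32],feed=.15)
o=observe();print(o["time_s"],o["opening"],o["grasp_force"],o["ft_force"]-f0,o["eef_pos"])
p,d=get_image("wrist");cv2.imwrite("pics/w2.png",p[:,:,::-1])
p,d=get_image("scene");c=get_calibration("scene");cv2.imwrite("pics/s2.png",cv2.resize(p[60:220,220:460,::-1],None,fx=3,fy=3))
P=cloud(c,d);m=(np.hypot(P[:,:,0]-x,P[:,:,1]-y)<.03)&(P[:,:,2]<.32)&(P[:,:,2]>.1)
for a in np.arange(.14,.32,.02):
    q=P[m&(abs(P[:,:,2]-a)<.01)]
    if len(q):print(round(a,3),len(q),np.round(q.mean(0),4),np.round(np.ptp(q,0),3))
E
```

```text
3.7333 0.01776007432118145 107.69716143608093 [0.19357217 1.0487096  3.42862138] [ 0.5223706  -0.26177718  0.14962676]
0.01772666886703527 107.8083872795105 [ 0.20973424 -0.94620785 -4.65269422]
5.2917 0.017994927671866258 107.8078293800354 [ 0.10331941 -1.2241785  -4.61656589] [ 0.52149461 -0.26118544  0.31854485]
0.18 27 [ 0.5253 -0.2539  0.1838] [0.016 0.016 0.012]
0.2 39 [ 0.5233 -0.2561  0.198 ] [0.019 0.023 0.019]
0.22 28 [ 0.523  -0.257   0.2202] [0.01  0.009 0.02 ]
0.24 28 [ 0.5219 -0.2573  0.2409] [0.011 0.01  0.018]
0.26 27 [ 0.5231 -0.2577  0.2599] [0.012 0.011 0.019]
0.28 28 [ 0.5232 -0.2562  0.28  ] [0.011 0.01  0.019]
0.3 33 [ 0.5231 -0.2576  0.2998] [0.012 0.012 0.019]
```

View pics/s2.png

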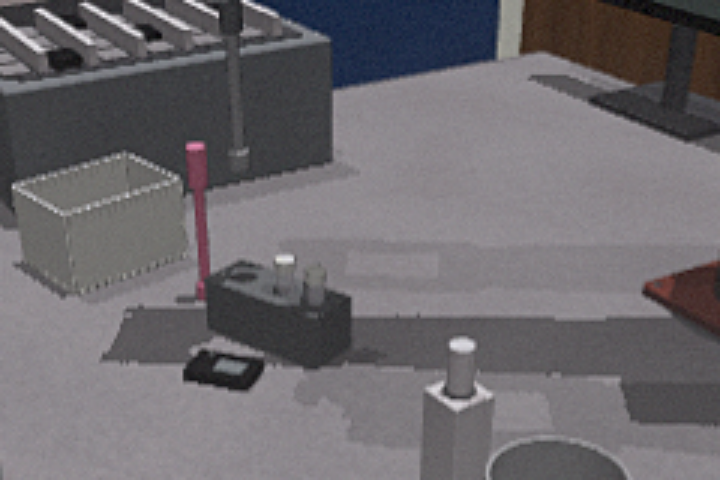

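The rod hangs vertical in the hand with its foot at about z = 0.179 (crop pixel (238,165)), the rack hole at (243,272) is empty, and the pink rod is untouched. Now I'll move to the pot and stir.

```bash
python3 - <<'E'
from h import *
R=[np.pi,0,np.radians(112.4)]
cx,cy=.5045,.223
move_l([.522,-.2615,.345],feed=.15)
movep([cx,cy,.345],R)
move_l([cx,cy,.25],feed=.15)
hit=move_l([cx,cy,.182],feed=.08,max_force=10)
o=observe();print(o["time_s"],hit,o["eef_pos"],o["ft_force"])
if not hit:
    N=14;F=[];ts=[]
    for k in range(1,int(N*3.75)+1):
        r=min(29,29*k/(0.75*N))*1e-3;a=2*np.pi*k/N
        h=move_l([cx+r*np.cos(a),cy+r*np.sin(a),.182],feed=.07,max_force=25)
        o=observe();F.append(np.round(np.hypot(*o["ft_force"][:2]),1))
        if h: print("hit",k,o["ft_force"]);break
    print(F)
    o=observe();print(o["time_s"],o["eef_pos"],o["grasp_force"],o["opening"],o["tcp_rot"])
p,d=get_image("wrist");cv2.imwrite("pics/w3.png",p[:,:,::-1])
E
```

```text
9.2583 False [0.50498246 0.22314738 0.1826627 ] [ 0.52045591 -0.18751685 -1.36338071]
[np.float64(0.2), np.float64(0.9), np.float64(0.2), np.float64(0.4), np.float64(1.1), np.float64(0.6), np.float64(1.9), np.float64(3.1), np.float64(4.1), np.float64(4.6), np.float64(3.1), np.float64(2.5), np.float64(3.4), np.float64(5.3), np.float64(6.7), np.float64(5.6), np.float64(3.3), np.float64(2.1), np.float64(2.4), np.float64(4.4), np.float64(6.2), np.float64(8.1), np.float64(7.7), np.float64(4.4), np.float64(3.2), np.float64(3.0), np.float64(4.3), np.float64(5.7), np.float64(6.8), np.float64(5.9), np.float64(2.5), np.float64(0.9), np.float64(2.3), np.float64(3.8), np.float64(6.1), np.float64(8.0), np.float64(6.6), np.float64(3.6), np.float64(2.7), np.float64(2.6), np.float64(2.7), np.float64(5.0), np.float64(6.2), np.float64(5.6), np.float64(3.6), np.float64(2.8), np.float64(2.9), np.float64(4.0), np.float64(6.6), np.float64(7.8), np.float64(5.8), np.float64(4.6)]
25.9333 [0.49845707 0.19521679 0.18196212] 109.1681170463562 0.017693434055720058 [ 3.14099329e+00 -1.36004533e-03  1.96116008e+00]
```

View pics/w3.png

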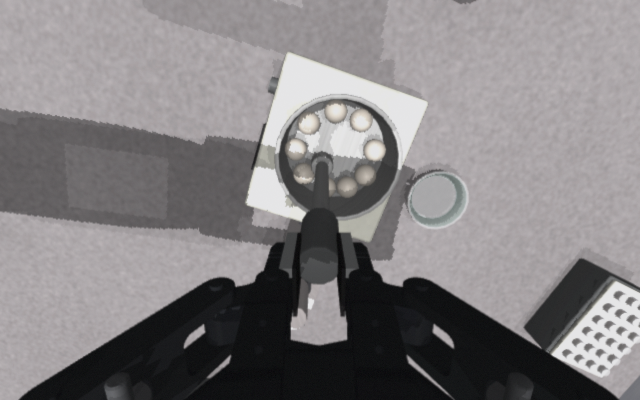

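The wrist view shows nine balls still in a ring around (338,153), with the foot at (322,160) looking closer to the centre than I commanded. I'll check the tilt and track the balls over part of another round.

```bash
cat >> h.py <<'E'
def rodaxis(show=True):
    o=observe();e=np.array(o["eef_pos"]);p,d=get_image("wrist");c=get_calibration("wrist");P=cloud(c,d)
    dx=P[:,:,:2]-e[:2];m=(np.hypot(dx[:,:,0],dx[:,:,1])<.035)&(P[:,:,2]<e[2]-.01)&(P[:,:,2]>e[2]-.115)
    m&=p.astype(int).max(2)<150
    A=np.c_[P[m][:,2]-e[2],np.ones(m.sum())];s=np.linalg.lstsq(A,P[m][:,:2]-e[:2],rcond=None)[0]
    return p,d,c,P,m,s,e
def balls(p,P,cx,cy):
    Z=P[:,:,2];m=(np.hypot(P[:,:,0]-cx,P[:,:,1]-cy)<.048)&(Z>.0485)&(Z<.06)
    n,l,st,ct=cv2.connectedComponentsWithStats(m.astype(np.uint8))
    return np.array([P[l==i].mean(0) for i in range(1,n) if st[i,4]>60])
E
python3 - <<'E'
from h import *
cx,cy=.5045,.223
p,d,c,P,m,s,e=rodaxis()
print(m.sum(),"slope",s[0],"off",s[1]*1e3,"foot rel",(s[1]-s[0]*.13)*1e3)
def ang():
    p,d,c,P,m,s,e=rodaxis();b=balls(p,P,cx,cy)
    a=np.sort(np.degrees(np.arctan2(b[:,1]-cy,b[:,0]-cx)).round()%360) if len(b) else b
    print(np.round(np.degrees(np.arctan2(e[1]-cy,e[0]-cx))),a,"tilt",np.round(s[0],3))
ang()
N=14
for k in range(11,18):
    a=2*np.pi*k/N;move_l([cx+.029*np.cos(a),cy+.029*np.sin(a),.182],feed=.07,max_force=25);ang()
print(observe()["time_s"])
E
```

```text
1301 slope [0.05646747 0.26556297] off [-0.65466041 17.40423435] foot rel [ -7.99543196 -17.11895236]
-103.0 [ 24.  74. 113. 156. 199. 217. 238. 287. 328.] tilt [0.059 0.265]
-78.0 [ 24.  74. 113. 156. 199. 243. 265. 271. 335.] tilt [-0.072  0.276]
-53.0 [ 32.  73. 112. 155. 199. 243. 282. 316. 323. 358.] tilt [-0.168  0.23 ]
-25.0 [ 60. 112. 155. 199. 244. 289. 355.] tilt [-0.252  0.106]
-1.0 [ 11.  59. 112. 155. 199. 243. 289. 338.] tilt [-0.286  0.058]
26.0 [ 15.  78. 155. 198. 243. 289.] tilt [-0.298  0.046]
51.0 [ 15.  77. 155. 198. 243. 288.] tilt [-0.189 -0.183]
78.0 [ 16.  58.  90. 144. 198. 243. 281.] tilt [-0.031 -0.264]
28.7667
```

```bash
cat >> h.py <<'E'
def stem(P,cx,cy,e):
    Z=P[:,:,2];rc=np.hypot(P[:,:,0]-cx,P[:,:,1]-cy)
    m=(rc<.042)&(Z>.066)&(Z<.17)
    n,l,st,ct=cv2.connectedComponentsWithStats(m.astype(np.uint8));i=1+np.argmax(st[1:,4]);q=P[l==i]
    A=np.c_[q[:,2]-e[2],np.ones(len(q))];s=np.linalg.lstsq(A,q[:,:2],rcond=None)[0]
    return len(q),s[0],s[1]-s[0]*.12
E
python3 - <<'E'
from h import *
cx,cy=.5045,.223
z=np.load("top.npz");P0=cloud(z,z["d"]);b0=balls(z["p"],P0,cx,cy)
pol=lambda b:np.round(np.c_[np.degrees(np.arctan2(b[:,1]-cy,b[:,0]-cx))%360,np.hypot(b[:,0]-cx,b[:,1]-cy)*1e3]).tolist()
print("start",sorted(pol(b0)))
o=observe();e=np.array(o["eef_pos"]);p,d=get_image("wrist");c=get_calibration("wrist");P=cloud(c,d)
print("now",sorted(pol(balls(p,P,cx,cy))))
n,sl,ft=stem(P,cx,cy,e);print(n,"slope",sl,"foot",ft,"tcp",e,"foot polar",pol(np.array([ft])))
cv2.imwrite("pics/w4.png",cv2.resize(p[80:230,250:450,::-1],None,fx=4,fy=4,interpolation=cv2.INTER_CUBIC))
E
```

```text
start [[23.0, 36.0], [63.0, 36.0], [104.0, 35.0], [145.0, 36.0], [184.0, 36.0], [226.0, 34.0], [343.0, 35.0]]
now [[16.0, 38.0], [58.0, 36.0], [90.0, 36.0], [125.0, 35.0], [159.0, 37.0], [198.0, 38.0], [242.0, 36.0], [281.0, 34.0]]
450 slope [-0.00648975  0.06678418] foot [0.51035971 0.24361542] tcp [0.51090254 0.25119441 0.18218472] foot polar [[74.0, 21.0]]
```

View pics/w4.png

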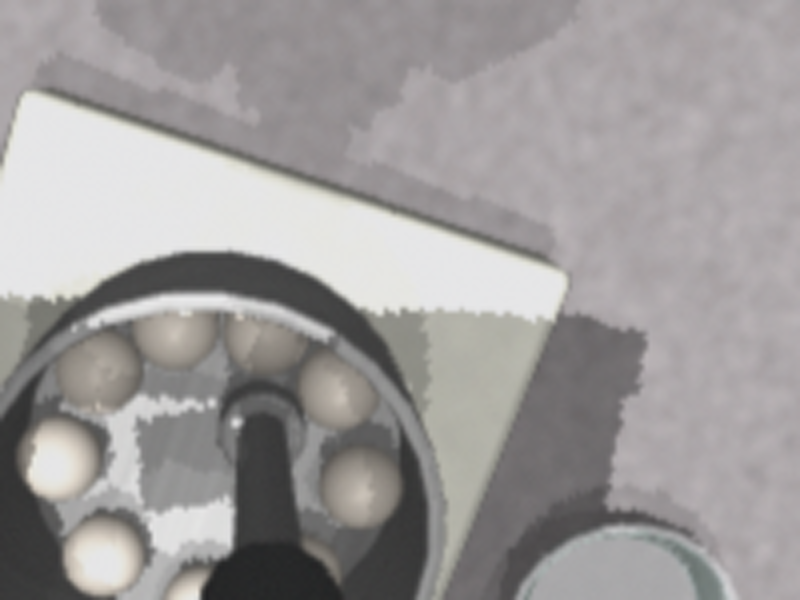

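The foot is riding along the inside of the ring at R of about 21, tilted roughly 4°, so it only nudges the balls. I'll wedge it outward into a gap at 37° and push the whole train round.

```bash
cat > st.py <<'E'
from h import *
cx,cy=.5045,.223
pol=lambda b:np.round(np.c_[np.degrees(np.arctan2(b[:,1]-cy,b[:,0]-cx))%360,np.hypot(b[:,0]-cx,b[:,1]-cy)*1e3]).astype(int).tolist()
def go(r,a,feed=.07,z=.182,mf=30):
    a=np.radians(a);return move_l([cx+r*np.cos(a),cy+r*np.sin(a),z],feed=feed,max_force=mf)
def look():
    o=observe();e=np.array(o["eef_pos"]);p,d=get_image("wrist");c=get_calibration("wrist");P=cloud(c,d)
    n,sl,ft=stem(P,cx,cy,e)
    print("tcp",pol(e[None])[0],"foot",pol(ft[None])[0],"F",np.round(o["ft_force"],1),"balls",sorted(pol(balls(p,P,cx,cy))),flush=True)
    return p
E
python3 - <<'E'
from st import *
go(.010,60,.1);print(go(.020,37)); print(go(.036,37,.04));look()
for a in range(55,200,18):
    h=go(.036,a,.08)
    if a%36==19 or h: look()
    if h: print("hit");break
print(observe()["time_s"])
E
```

```text
False
False
tcp [39, 33] foot [44, 22] F [-6.5 -3.1  2.4] balls [[36, 35], [90, 36], [143, 35], [198, 38], [243, 36], [289, 38]]
tcp [57, 34] foot [47, 22] F [-5.2 -5.2  0.4] balls [[35, 34], [90, 35], [124, 36], [159, 37], [198, 38], [243, 36], [288, 36]]
tcp [92, 35] foot [89, 23] F [-2.2 -4.4 -1.5] balls [[16, 38], [82, 33], [154, 35], [203, 37], [242, 36]]
tcp [125, 36] foot [124, 24] F [ 3.9 -1.3 -1.7] balls [[16, 38], [69, 37], [127, 33], [202, 34], [336, 36]]
tcp [160, 34] foot [160, 21] F [ 7.1  1.3 -0.3] balls [[16, 38], [69, 38], [108, 36], [171, 34], [223, 38], [296, 34], [331, 37]]
tcp [198, 32] foot [203, 18] F [ 9.6  3.3 -0.1] balls [[15, 38], [69, 38], [109, 37], [152, 37], [209, 36], [273, 35], [298, 37], [333, 37]]
32.9583
```

```bash
python3 - <<'E'
from st import *
for a in range(216,216+361,18):
    h=go(.034,a,.09); look()
    if h: print("hit");break
o=observe();print(o["time_s"],o["grasp_force"])
E
```

```text
tcp [216, 30] foot [204, 19] F [ 7.5  3.4 -0.5] balls [[15, 38], [69, 37], [109, 38], [152, 37], [196, 39], [228, 40], [274, 35], [316, 35]]
tcp [234, 30] foot [206, 19] F [5.3 5.  0.4] balls [[15, 38], [69, 37], [109, 38], [152, 37], [196, 36], [229, 39], [312, 35]]
tcp [252, 31] foot [220, 17] F [3.7 5.3 1.5] balls [[15, 38], [69, 37], [109, 38], [152, 38], [197, 38], [203, 16], [233, 39], [319, 35]]
tcp [269, 33] foot [249, 16] F [1.5 3.7 0.3] balls [[68, 37], [109, 38], [153, 37], [198, 38], [236, 13], [241, 38], [307, 37], [358, 36]]
tcp [287, 34] foot [282, 15] F [ 0.5  4.3 -1.2] balls [[5, 37], [68, 37], [108, 38], [153, 37], [198, 38], [237, 37], [270, 39], [277, 10], [314, 38]]
tcp [304, 34] foot [312, 16] F [-2.8  2.9 -1. ] balls [[24, 38], [68, 38], [108, 38], [152, 37], [198, 38], [238, 37], [280, 38], [319, 11], [321, 39], [351, 38]]
tcp [323, 33] foot [342, 18] F [-4.   2.  -0.6] balls [[52, 36], [108, 38], [152, 37], [198, 37], [238, 37], [285, 38], [329, 41], [355, 14], [355, 38]]
tcp [339, 32] foot [350, 17] F [-6.9 -1.2  0.8] balls [[4, 15], [53, 36], [108, 38], [15
[... 1013 characters left out ...]
6], [329, 35]]
tcp [142, 33] foot [146, 23] F [ 4.3 -0.9 -0.8] balls [[6, 37], [50, 39], [94, 36], [186, 31], [325, 37]]
tcp [159, 32] foot [164, 20] F [ 7.  -1.  -0.9] balls [[6, 37], [51, 38], [94, 36], [139, 36], [174, 35], [219, 37], [293, 34], [321, 38]]
tcp [178, 31] foot [185, 20] F [ 8.7  1.5 -1. ] balls [[6, 37], [50, 38], [94, 37], [139, 36], [178, 35], [221, 38], [288, 36], [321, 37]]
tcp [196, 30] foot [189, 20] F [8.6 3.5 0. ] balls [[6, 37], [50, 38], [94, 37], [138, 37], [179, 35], [221, 39], [286, 37], [321, 38]]
tcp [215, 30] foot [191, 20] F [ 7.5  5.2 -0.3] balls [[5, 37], [50, 38], [94, 38], [139, 38], [179, 36], [223, 39], [286, 38], [321, 38]]
39.6083 110.73582530021667
```

Every ball advances about 30° per round. Summed over the rounds that is well beyond a ball's width for all nine. Next I lift out, measure how the rod sits in the grip, and move back over the rack.

```bash
python3 - <<'E'
from st import *
go(.0,0,.1); move_l([cx,cy,.345],feed=.15)
movep([.522,-.2615,.345],[np.pi,0,np.radians(112.4)])
hold(.2)
o=observe();e=np.array(o["eef_pos"]);print(o["time_s"],e,o["ft_force"])
for n in("wrist","scene"):
    p,d=get_image(n);c=get_calibration(n);P=cloud(c,d);Z=P[:,:,2]
    m=(np.hypot(P[:,:,0]-e[0],P[:,:,1]-e[1])<.04)&(Z<e[2]-.015)&(Z>.15)
    for a in (.195,.215,.235,.26,.28,.30,.32):
        q=P[m&(abs(Z-a)<.01)]
        if len(q)>5:print(n,a,len(q),np.round((q[:,:2].min(0)+q[:,:2].max(0))/2-e[:2],4),np.round(np.median(q[:,:2],0)-e[:2],4))
    print("low",np.round(Z[m].min(),4))
    cv2.imwrite(f"pics/r_{n}.png",p[:,:,::-1] if n=="wrist" else cv2.resize(p[40:200,240:400,::-1],None,fx=3,fy=3))
E
```

```text
43.3 [ 0.52239682 -0.26056263  0.34507212] [-0.08199533  0.7287965  -0.74281723]
wrist 0.215 144 [ 0.0007 -0.0009] [-0.0036  0.0054]
wrist 0.235 178 [ 0.0008 -0.0017] [-0.0014  0.0029]
wrist 0.26 86 [0.     0.0005] [-0.0019  0.003 ]
wrist 0.28 102 [0.0002 0.0005] [-0.0013  0.0031]
wrist 0.3 133 [0.0002 0.0008] [-0.0015  0.003 ]
wrist 0.32 155 [0.0002 0.0004] [-0.0016  0.0032]
low 0.2081
scene 0.215 52 [0.0014 0.0039] [0.0043 0.007 ]
scene 0.235 28 [0.0003 0.0031] [0.003  0.0035]
scene 0.26 25 [0.0019 0.003 ] [0.0019 0.0045]
scene 0.28 32 [-0.0001  0.0028] [0.002  0.0038]
scene 0.3 28 [0.002 0.002] [0.0028 0.0032]
scene 0.32 32 [0.0009 0.0025] [0.0016 0.0036]
low 0.2056
```

View pics/r_wrist.png

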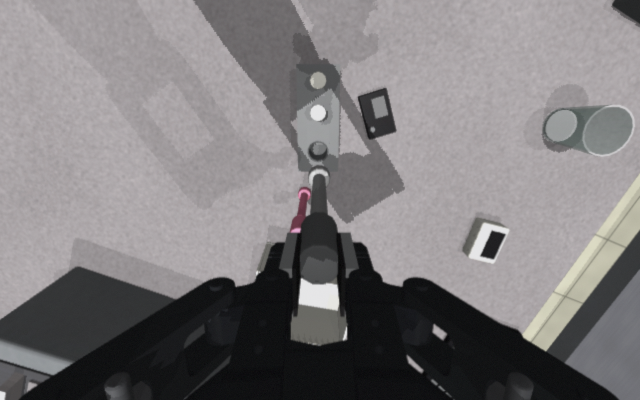

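The rod hangs vertical again, with its foot at (319,170) in line with the empty hole at (318,150). I'll lower it, release it and retreat.

```bash
python3 - <<'E'
from h import *
x,y=.522,-.2615
move_l([x,y,.212],feed=.15)
h=move_l([x,y,.185],feed=.06,max_force=8);o=observe();print(h,o["eef_pos"],o["ft_force"])
if not h:
    h=move_l([x,y,.1505],feed=.06,max_force=12);o=observe();print(h,o["eef_pos"],o["ft_force"])
    if o["eef_pos"][2]<.158:
        gripper_to(.084);hold(.1)
        o=observe();print(o["opening"],o["ft_force"],o["eef_pos"])
        move_l([x,y,.30],feed=.2)
        p,d=get_image("top");c=get_calibration("top");P=cloud(c,d);Z=P[:,:,2]
        m=(np.hypot(P[:,:,0]-x,P[:,:,1]-y)<.03)&(Z>.17)&(Z<.2);q=P[m];print("top",m.sum(),np.median(q,0) if len(q) else 0)
        p,d=get_image("wrist");c=get_calibration("wrist");P=cloud(c,d);Z=P[:,:,2]
        m=(np.hypot(P[:,:,0]-x,P[:,:,1]-y)<.03)&(Z>.17)&(Z<.2);q=P[m];print("wrist",m.sum(),np.median(q,0) if len(q) else 0)
        cv2.imwrite("pics/r3.png",p[:,:,::-1])
print(observe()["time_s"])
E
```

```text
False [ 0.52186562 -0.26139724  0.18465066] [-0.74495002 -0.80663146 -0.33116753]
True [ 0.52125465 -0.26091863  0.14958337] [0.02783868 0.93183233 4.28853757]
0.08410443902939493 [-0.34531    -0.22723149 -0.05804178] [ 0.52062274 -0.26054882  0.14905023]
top 146 [ 0.52093956 -0.25750781  0.1881565 ]
wrist 493 [ 0.5201483  -0.26079358  0.18985363]
47.375
```

```bash
python3 - <<'E'
from h import *
R=[np.pi,0,np.radians(94)]
x,y=.5130,.1087
movep([x,y,.24],R);hold(.1)
o=observe();e=o["eef_pos"];p,d=get_image("wrist");c=get_calibration("wrist");P=cloud(c,d);Z=P[:,:,2]
m=(np.hypot(P[:,:,0]-x,P[:,:,1]-y)<.03)&(abs(Z-.154)<.005)
q=P[m];v,u=np.nonzero(m);h=cv2.convexHull(np.c_[u,v].astype(np.int32));el=cv2.fitEllipse(h)
print(e,m.sum(),np.median(q,0),on_plane(c,[el[0]],.154),el)
cv2.imwrite("pics/p1.png",p[:,:,::-1]);print(o["time_s"])
E
```

```text
[0.51347981 0.10770313 0.24016189] 492 [0.51288838 0.10838223 0.15409448] [[0.51297716 0.10839951 0.154     ]] ((317.8620300292969, 186.12637329101562), (24.69603729248047, 24.916744232177734), 89.95487213134766)
48.875
```

View pics/p1.png

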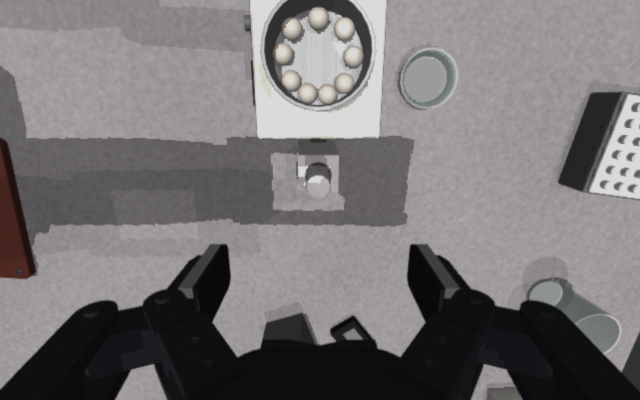

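The wrist view shows the probe head at (318,186), centred between the fingers, and all nine balls in the pot around (318,55). Now I'll grasp the probe gently.

```bash
python3 - <<'E'
from h import *
x,y=.5130,.1084
gripper_to(.06,f_grip=25)
h=move_l([x,y,.119],feed=.12,max_force=8);hold(.1);o=observe();f0=np.array(o["ft_force"]);print(h,o["eef_pos"],f0)
gripper_to(.026)
o=observe();print(o["opening"],o["grasp_force"],o["ft_force"]-f0)
gripper_to(.012,f_grip=25)
hold(.1);o=observe();print(o["time_s"],o["opening"],o["grasp_force"],o["ft_force"]-f0,o["torque"],o["eef_pos"])
E
```

```text
False [0.513816   0.10844998 0.12007578] [0.05966245 0.28203182 1.02997286]
0.026066753380906846 0.0 [-0.39490361 -0.53290654 -1.15925415]
51.2917 0.020362640671417322 24.460663497447968 [-0.97066455 -0.12388562  1.19240814] [-0.00580944  0.19643171 -0.01358926] [0.51304028 0.10840379 0.11916439]
```

```bash
python3 - <<'E'
from h import *
x,y=.5130,.1084
z0=observe()["eef_pos"][2]
for z in(.129,.144,.159):
    h=move_l([x,y,z],feed=.03,max_force=20);o=observe();print(h,o["eef_pos"],o["ft_force"],o["opening"],o["grasp_force"])
    if h:break
hold(.5)
o=observe();e=o["eef_pos"];print(o["time_s"],e[2]-z0,o["ft_force"])
p,d=get_image("scene");c=get_calibration("scene");P=cloud(c,d);Z=P[:,:,2]
m=(np.hypot(P[:,:,0]-x,P[:,:,1]-y)<.035)&(Z>.09)&(Z<.21)
for a in np.arange(.1,.2,.008):
    q=P[m&(abs(Z-a)<.004)]
    if len(q):print(round(a,3),len(q),np.round((q.min(0)+q.max(0))/2,4),np.round(np.ptp(q,0),3))
cv2.imwrite("pics/f.png",cv2.resize(p[120:280,310:470,::-1],None,fx=3.5,fy=3.5))
p,d=get_image("top");c=get_calibration("top");P=cloud(c,d);Z=P[:,:,2];m=(np.hypot(P[:,:,0]-.522,P[:,:,1]+.2605)<.03)&(Z>.17);q=P[m];print("rod",len(q),np.median(q,0) if len(q) else 0)
E
```

```text
False [0.51310409 0.10839323 0.12915506] [-0.57452531  0.60517    -1.7201639 ] 0.020068781662530195 24.51364517211914
False [0.51305865 0.10839343 0.14407867] [ 0.60555184 -0.20422025 -1.11484447] 0.02002880686049415 24.503585994243622
False [0.51302936 0.1084156  0.15909051] [-0.51799198  0.10924983 -1.74504114] 0.02022247213581957 24.508160948753357
53.575 0.039816911170293665 [ 0.07856259 -0.51559904 -0.7583917 ]
0.1 64 [0.5134 0.1109 0.1004] [0.044 0.042 0.007]
0.108 160 [0.5133 0.1091 0.1077] [0.042 0.045 0.007]
0.116 16 [0.5144 0.1124 0.116 ] [0.01  0.006 0.008]
0.124 17 [0.5143 0.111  0.1242] [0.01  0.009 0.007]
0.132 12 [0.5148 0.1122 0.1328] [0.007 0.009 0.006]
0.14 13 [0.5147 0.1114 0.14  ] [0.01  0.008 0.008]
0.148 24 [0.5123 0.1105 0.148 ] [0.027 0.024 0.008]
0.156 28 [0.5161 0.1145 0.1559] [0.018 0.015 0.008]
0.164 27 [0.5149 0.1141 0.1638] [0.016 0.015 0.008]
0.172 29 [0.5157 0.1137 0.1722] [0.016 0.014 0.008]
0.18 24 [0.5163 0.1136 0.1802] [0.024 0.013 0.007]
0.188 44 [0.5126 0.1127 0.188 ] [0.043 0.021 0.008]
0.196 75 [0.5129 0.1118 0.1959] [0.048 0.023 0.008]
rod 146 [ 0.52086802 -0.25748568  0.18828757]
```

View pics/f.png

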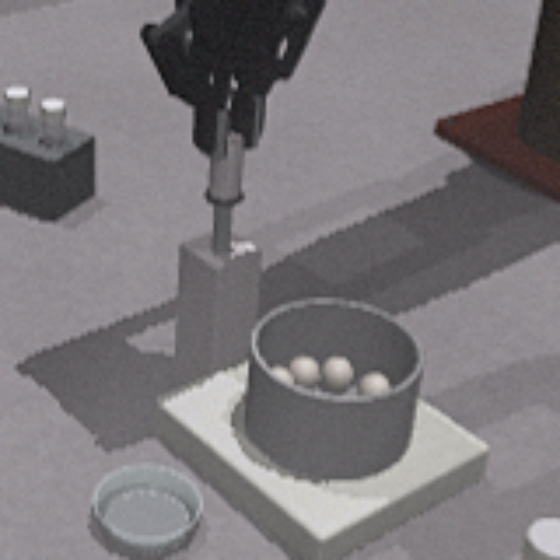

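The crop shows the probe upright with its flange at (223,198), about 40 mm above the block, and its stem in the bore. The balls are in the pot, and the rod's top still reads 0.19 m over its hole, so I'm handing in.

```bash
python3 -c "
from plant import *
print(job_done())"
```

```text
the job is handed in; nothing more can be done
None
```

I've handed the job in at about 54 s on the robot clock, with no verdict returned: the balls are stirred and all nine in the pot (their movement inferred from camera tracking, since they look alike), the rod is back in its hole and released, and the probe is held still about 40 mm above the well block.

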